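Put the hen's egg away in the slide-cover case

ROBOT

A 6-joint arm with a two-finger parallel gripper is mounted at the origin on a cart in front of the work surface, level with it; the furniture and walls round the work are solid. World frame = base frame: x ahead of the robot, y to its left, z up, the work surface at z = 0. Lengths are in mm, angles in degrees, forces in N, time in s.
With the tool pointing down it reaches from about 350 to 850 mm from the base axis. Payload 8.1 kg.
Tool frame: the origin (TCP) lies at the very end of the fingers, on their centre line; the grasp point (between the pads) lies 19 mm behind it; x points along the fingers, y is the direction in which the jaws open and shut, and the axes are right-handed (so a half turn about x gives the same grasp; the last joint's range is limited). The gripper opens to 85 mm and grips with 20 to 120 N. Pads are 22 mm wide; open, the fingers measure 114 mm over their backs; the gripper's body (76 mm by 85 mm) begins 54 mm behind the grasp point. The pads swing forward as they close: fully open they stand 13 mm farther back than shut.
Start: joints at [68.789, 7.471, 85.268, -0, 87.261, -4.893], TCP at [168.557, 575.842, 231.292] pointing down, gripper open.
Joint ranges: [-169.43, 169.43], [-51.17, 129.36], [1.28, 143.12], [-76.62, 256.62], [0, 156.53], [-152.29, 152.29]. Speed limits (degrees/s): [136.94, 136.94, 159.86, 180, 180, 180].

INTERFACE

Orientations are given as [roll, pitch, yaw] about the fixed x, y, z axes, in that order (R = Rz(yaw) Ry(pitch) Rx(roll)).
In Python, from bench import sensors, snapshot, r gives the robot as it stands. The module is installed in compiled form; this text tells all that it offers.
- The arm moves only by the tool drive_tool, never from a script. Its argument "moves" is one flat list of numbers, 6 for each row, row after row: the shift along the tool's x, y, z in cm, then the turn, a rotation vector about the tool's x, y, z in degrees. In form: [tx, ty, tz, wx, wy, wz, tx, ty, tz, wx, wy, wz, ...]. A call has 1 to 20 rows; each row shifts and turns the commanded pose from where the row before left it, along the tool's axes as they then stand; what a row does not reach is not made up. A row lasts 1/12 s, in which the tool goes at most 41.7 mm and 7.16 degrees, less where a joint would pass 70% of its speed; a pose out of reach is approached as far as the arm can. A call with a gripper value outside its range is refused whole. "hand" is the finger opening in cm, from 0 to 8.54, set as the call begins (left out, the last holds). The fingers move at their own pace and stop on an object; "grip_force" is the grip in N (left out, the last holds). Time passes only in rows, so rows that do not move let the fingers close. It gives the time, the measured TCP pose, the force and the opening at its end, in the units of the state.
- sensors.sense(): the state, without advancing time (a new reading comes with each control period).
- snapshot(name): name is "scene" or "top"; returns a dict with "image" (384x512x3 uint8, red, green, blue), "z_map" (384x512 float32, mm along the optical axis (not along the pixel's ray), 0 where there is no reading), "camera_matrix" (3x3 intrinsics, pixels), "eye" and "orientation" of the camera in the world. Camera axes: x right, y down, z forward; pixel columns grow to the right and rows downward; lengths in mm; the calibration is good to about 2 mm. A picture is of the moment at which its call begins.
- r.hand_in(): hands the job in, once; it reports no verdict.
The state is a dict: "time": time; "joint_pos": joint angles; "qd": joint speeds; "joint_efforts": joint torques, N m; "tool_pos": TCP position; "tcp_rot": TCP orientation; "ft_force": force on the tool from outside, world axes, zero at the start; "wrist_torque": the same for the moment, N m; "finger_gap": finger opening in mm.
Only numpy, scipy, OpenCV 4.12 (cv2) and the standard library are available. Lean on these libraries where they do the work, as an engineer would, in place of code of your own. Each camera call takes 0.05 s, during which the arm holds its last target.

TASK

Slide the cover of the small wooden case fully back, set the hen's egg (the middle-sized of the three loose eggs) gently down inside, and slide the cover fully shut again. Set the egg down on the floor of the case rather than dropping it, and do not disturb the other things on the counter.

Things in the scene. Friction and masses are not known exactly. Their poses are not given: they have to be found in the camera images.
- case: Open-topped light wooden case, fixed to the counter: 100 (its x) by 152 (its y) by 62 mm high. Origin: centre of its underside, on the counter; z up. Side walls (at +-x) are 10 mm thick with lips over the cover's edges; the -y end is 6 mm thick, 62 mm high; the +y end is 52 mm high and the cover slides out over it.
- cell_floor (a point): Centre of the cork floor of the case's one cell, 6 mm above the counter; axes as the case's. The cell is 80 (x) by 140 mm (y) and 46 mm deep from floor to cover. With the cover fully back it is open from case y = -70 to +60 mm.
- cover (a joint): Slide of the case's flat wooden cover (87 x 145 x 6 mm), in m: 0 fully shut, growing along the case's +y, 0.130 fully back (stop). About 1.5 N of friction; it stays where it is left. Its top face is 58 mm above the counter; fully back it sticks out about 130 mm past the case's +y end.
- cover_pull (a point): Centre of the pull, an upright batten on the cover: 14 mm thick along the case's y, 50 mm wide along its x, 26 mm high, its top 84 mm above the counter, this point 71 mm. It moves with the cover: at case y = +60 mm when shut, +190 mm fully back. Axes parallel to the case's.
- hen_egg: Tan hen's egg lying on its side, 51 mm along its own x, 43 mm across (y), 40 mm high (z), about 56 g; it can roll. The middle-sized of the three loose eggs. Origin: centre of its underside as it lies at the start; turns with it when it rolls.
- hen_egg_center (a point): Middle of the hen's egg, 20 mm above the counter at the start; axes as the egg's.
- goose_egg: Bystander: the largest egg, white, 67 x 54 x 51 mm, loose, lying on its side. Origin: centre of its underside.
- quail_egg: Bystander: the smallest egg, white, 32 x 38 x 30 mm, loose, lying on its side. Origin: centre of its underside.
- cup: Bystander: steel cup, 77 mm across, 101 mm high, upright. Origin: centre of its underside.
- tape: Bystander: roll of tape lying flat, 96 mm across, 48 mm high. Origin: centre of its underside.
- pen: Bystander: marker pen lying along its y, 135 mm long, 16 mm thick. Origin: centre of its underside.
- teaspoon: Bystander: teaspoon lying along its x, 134 x 27 x 12 mm. Origin: centre of its underside.
- price_a: Bystander: price card in a wooden block, 24 x 62 x 59 mm high, loose. Origin: centre of its underside.
- price_b: Bystander: a second such price card, loose. Origin: centre of its underside.
Not all that is in view belongs to the job. What is shaped like the hen_egg but red is not meant.

How it is judged:
By the outcome, as a careful person would: the job done as asked, in the order asked, and still so for the second after the job is handed in, with the robot touching nothing.
It also fails if it takes over 64 s, if anything falls off the work surface, if the arm or the gripper's body presses on something with over 40 N, if the wrist force passes 120 N, or if a joint passes its speed limit or range.

## Working session

There is one attempt and no reset: what is moved stays moved. The work goes in short steps, Python scripts to look and compute and a tool call to move; the robot and the scene stay as the last step left them, time stands still between calls to the robot, and variables do not carry over. Pictures are saved under pics/ and viewed, and the job is handed in when it is done.

Besides the shell and the picture viewer there is one more tool, called after ">>>" by a JSON object that holds its "api" and its "payload". drive_tool: Moves the arm, as the interface text tells. Its arguments: {"type":"object","properties":{"moves":{"type":"array","items":{"type":"number"}},"hand":{"type":"number"},"grip_force":{"type":"number"}},"required":["moves"]}

```bash
mkdir -p pics; ls; python3 - <<'E'
from bench import sensors, snapshot, r
import cv2, pickle
print(sensors.sense())
for n in ("scene","top"):
    s=snapshot(n); cv2.imwrite(f"pics/{n}0.png",s["image"][:,:,::-1]); pickle.dump(s,open(f"{n}0.pkl","wb"))
    print(n,s["camera_matrix"],s["eye"],s["orientation"])
E
```

```text
pics
{'time': 0.0, 'joint_pos': array([ 6.87887010e+01,  7.51399181e+00,  8.53319211e+01,  1.79290367e-04,
        8.72622475e+01, -4.89274130e+00]), 'qd': array([ 0.00418765, -0.02553307, -0.01679765,  0.07165559, -0.05196138,
       -0.06102186]), 'joint_efforts': array([-5.15233241e-04, -5.69436479e+01, -5.00519693e+01, -1.26787854e-04,
        1.55920722e-02, -3.48445454e-06]), 'tool_pos': array([168.35297108, 575.30063106, 230.23076458]), 'tcp_rot': array([ -94.98759963,   89.89183952, -111.30616605]), 'ft_force': array([ 0.35415645, -0.78593293,  0.01524794]), 'wrist_torque': array([0.02432936, 0.04310667, 0.01413743]), 'finger_gap': 85.67776730871246}
scene [[450.63000532   0.         255.25670607]
 [  0.         450.63000532 195.47342854]
 [  0.           0.           1.        ]] [-164.08560403 -806.5696031   961.647502  ] [-128.40105654    1.27829171  -41.10661736]
top [[400.65681613   0.         258.88817067]
 [  0.         400.65681613 188.26288249]
 [  0.           0.           1.        ]] [ 320.61165869   34.65718631 1184.22739251] [-169.06874759    0.50687736  -90.96509182]
```

View pics/scene0.png

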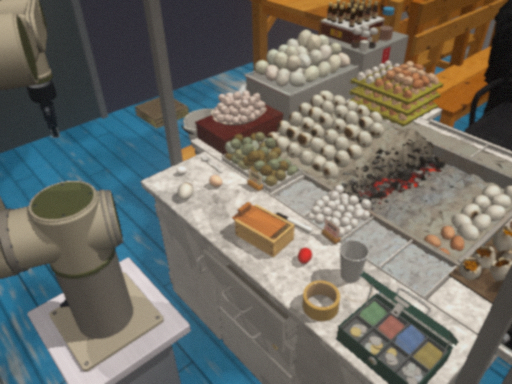

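View pics/top0.png

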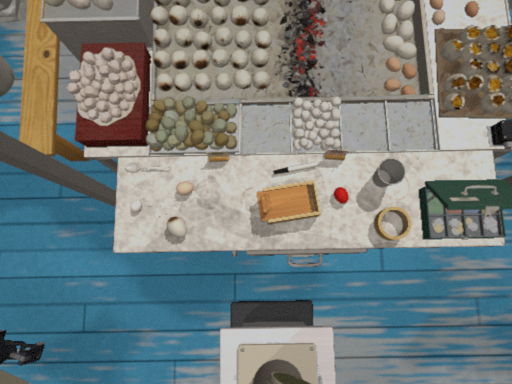

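The top view shows the case near (288,203) with its pull at the left end (266,205), the tan egg at (184,188), the goose egg at (176,227) and the quail egg at (137,207). Next I'll measure these.

```bash
cat > h.py <<'E'
import numpy as np, cv2, pickle
from scipy.spatial.transform import Rotation as R
def pts(s):
    K=s["camera_matrix"];z=s["z_map"];v,u=np.mgrid[:z.shape[0],:z.shape[1]]
    p=np.stack([(u-K[0,2])/K[0,0]*z,(v-K[1,2])/K[1,1]*z,z],-1)
    w=p@R.from_euler("xyz",s["orientation"],degrees=True).as_matrix().T+s["eye"]
    w[z==0]=np.nan
    return w
E
python3 - <<'E'
from h import *
for n in ("top","scene"):
    s=pickle.load(open(n+"0.pkl","rb"));w=pts(s)
    # orthorectified map of counter: height & colour
    m=(w[...,0]>300)&(w[...,0]<620)&(w[...,1]>-450)&(w[...,1]<520)&(w[...,2]>7)&(w[...,2]<130)
    k,l,st,c=cv2.connectedComponentsWithStats(m.astype(np.uint8))
    for i in range(1,k):
        if st[i,4]<25: continue
        q=w[l==i]; rgb=s["image"][l==i].mean(0).astype(int)
        print(n,st[i],"min",q.min(0).round(),"max",q.max(0).round(),"med",np.median(q,0).round(),rgb)
    t=(w[...,2]<5)&(w[...,2]>-15)&(w[...,0]>350)&(w[...,0]<500)&(abs(w[...,1])<300)
    print("counter z",np.nanmedian(w[t][:,2]))
s=pickle.load(open("top0.pkl","rb"))
cv2.imwrite("pics/topcrop.png",cv2.resize(s["image"][145:255,110:350,::-1],None,fx=3.3,fy=3.3,interpolation=cv2.INTER_CUBIC))
s=pickle.load(open("scene0.pkl","rb"))
cv2.imwrite("pics/scenecrop.png",cv2.resize(s["image"][150:270,140:350,::-1],None,fx=3.8,fy=3.8,interpolation=cv2.INTER_CUBIC))
E
```

```text
top [372 158  33  30 611] min [ 535. -363.    7.] max [ 610. -288.  105.] med [ 580. -342.   64.] [97 94 88]
top [273 164  44  11 201] min [ 591. -132.    7.] max [619.  -2.  20.] med [607. -62.  13.] [138 135 129]
top [ 83 180  30  22 309] min [517. 479.   7.] max [555. 518. 130.] med [528. 483.  74.] [73 71 67]
top [ 256  180   65   45 2060] min [ 440. -131.    7.] max [560.  50.  88.] med [495. -38.  57.] [172 127  79]
top [419 181  25  59 693] min [ 388. -450.    7.] max [ 549. -429.  130.] med [ 487. -434.   45.] [50 64 56]
top [176 182  18  14 192] min [529. 237.  15.] max [568. 286.  41.] med [547. 261.  32.] [180 159 135]
top [333 187  15  17 198] min [ 497. -217.   14.] max [ 544. -176.   43.] med [ 518. -196.   32.] [159  45  40]
top [130 200  12  12 114] min [484. 391.   8.] max [518. 422.  33.] med [499. 404.  23.] [185 181 174]
top [374 207  37  34 562] min [ 388. -387.    7.] max [ 479. -293.   51.] med [ 434. -342.   43.] [137 117  80]
top [166 217  21  21 336] min [405. 254.  19.] max [463. 310.  51.] med [433. 279.  41.] [166 158 143]
counter z -2.4037171811318103
sc
[... 310 characters left out ...]
scene [178 182  16  18 217] min [407. 247.  10.] max [467. 300.  54.] med [431. 264.  38.] [192 183 167]
scene [ 232  202   80   54 2166] min [ 440. -138.    7.] max [619.  40.  89.] med [492. -62.  57.] [165 122  80]
scene [340 240  29  43 952] min [ 535. -367.    7.] max [ 614. -289.  106.] med [ 570. -331.   71.] [116 112 106]
scene [298 247  15  17 188] min [ 498. -224.    8.] max [ 542. -186.   43.] med [ 515. -210.   32.] [181  71  64]
scene [303 281  38  39 951] min [ 387. -392.    7.] max [ 483. -296.   52.] med [ 433. -347.   37.] [138 113  76]
scene [337 282  47  60 532] min [ 389. -450.    7.] max [ 548. -434.  129.] med [ 459. -441.   48.] [90 95 86]
counter z -0.8873504435888435
```

View pics/topcrop.png

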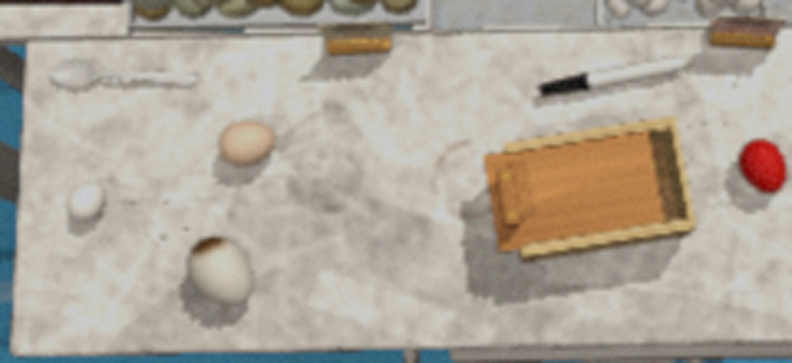

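View pics/scenecrop.png

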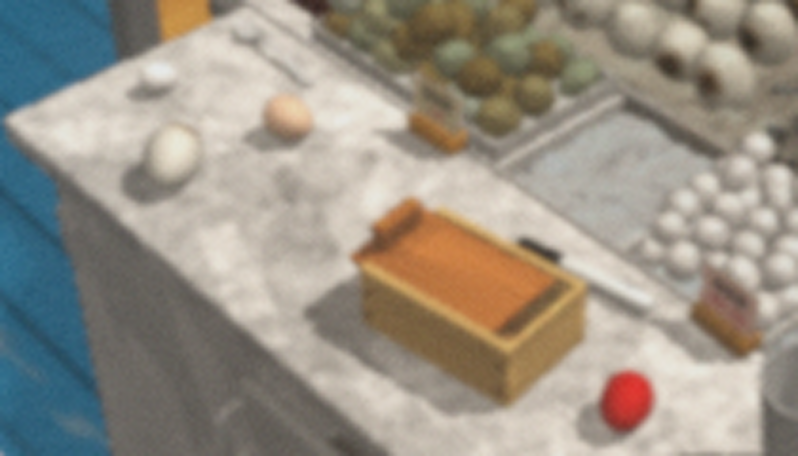

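```bash
python3 - <<'E'
from h import *
for n in ("top","scene"):
    s=pickle.load(open(n+"0.pkl","rb"));w=pts(s);img=s["image"].astype(int)
    reg=(w[...,0]>420)&(w[...,0]<580)&(w[...,1]>-150)&(w[...,1]<70)
    m=reg&(w[...,2]>50)&(w[...,2]<68)
    q=w[m].astype(np.float32); c,sz,a=cv2.minAreaRect(q[:,:2]);print(n,"rect z50-68",c,sz,a,len(q))
    col=img[...,0]-img[...,2]
    light=m&(img[...,1]/(img[...,0]+1)>.76)
    q=w[light].astype(np.float32);print("light rect",cv2.minAreaRect(q[:,:2]),len(q), np.median(q[:,2]))
    p=w[reg&(w[...,2]>74)].astype(np.float32);print("pull",cv2.minAreaRect(p[:,:2]),p.mean(0),len(p),np.percentile(p[:,2],[50,90]))
    # egg
    e=(w[...,0]>515)&(w[...,0]<580)&(w[...,1]>225)&(w[...,1]<295)&(w[...,2]>12)
    q=w[e].astype(np.float32)
    print("egg rect",cv2.minAreaRect(q[:,:2]),q.max(0))
    # ellipsoid-free: fit quadric with known semi-axes
    from scipy.optimize import least_squares
    def f(x):
        d=(q-[x[0],x[1],20+x[3]]);C,S=np.cos(x[2]),np.sin(x[2])
        a=d[:,0]*C+d[:,1]*S;b=-d[:,0]*S+d[:,1]*C
        return (np.sqrt((a/25.5)**2+(b/21.5)**2+(d[:,2]/20)**2)-1)*20
    for y0 in (0,.8,1.6,2.4):
        o=least_squares(f,[548,258,y0,0],loss="soft_l1");print("egg",o.x[:2].round(1),np.degrees(o.x[2]).round(),o.x[3].round(1),o.cost.round(1))
E
```

```text
Traceback (most recent call last):
cv2.error: OpenCV(4.12.0) /io/opencv/modules/imgproc/src/convhull.cpp:143: error: (-215:Assertion failed) total >= 0 && (depth == CV_32F || depth == CV_32S) in function 'convexHull'
```

```bash
cat > fit.py <<'E'
from h import *
from scipy.optimize import least_squares
def rect(q):
    c,sz,a=cv2.minAreaRect(np.ascontiguousarray(q[:,:2],dtype=np.float32).reshape(-1,1,2)); return np.round(c,1),np.round(sz,1),round(a,1)
def run(s,n):
    w=pts(s);img=s["image"].astype(int)
    reg=(w[...,0]>420)&(w[...,0]<580)&(w[...,1]>-150)&(w[...,1]<70)
    m=reg&(w[...,2]>50)&(w[...,2]<68)
    print(n,"rect z50-68",rect(w[m]),m.sum())
    light=m&(img[...,1]/(img[...,0]+1)>.76)
    q=w[light];print("light rect",rect(q),len(q), np.median(q[:,2]))
    p=w[reg&(w[...,2]>74)];print("pull",rect(p),p.mean(0),len(p),np.percentile(p[:,2],[50,90]))
def egg(s,n):
    w=pts(s)
    e=(w[...,0]>515)&(w[...,0]<580)&(w[...,1]>225)&(w[...,1]<295)&(w[...,2]>12)
    q=w[e]
    print("egg rect",rect(q),q.max(0))
    def f(x):
        d=(q-[x[0],x[1],20+x[3]]);C,S=np.cos(x[2]),np.sin(x[2])
        a=d[:,0]*C+d[:,1]*S;b=-d[:,0]*S+d[:,1]*C
        return (np.sqrt((a/25.5)**2+(b/21.5)**2+(d[:,2]/20)**2)-1)*20
    for y0 in (0,.8,1.6,2.4):
        o=least_squares(f,[548,258,y0,0],loss="soft_l1");print("egg",o.x[:2].round(1),np.degrees(o.x[2]).round(),o.x[3].round(1),o.cost.round(1))
if __name__=="__main__":
    for n in ("top","scene"):
        s=pickle.load(open(n+"0.pkl","rb"));run(s,n);egg(s,n)
E
python3 fit.py
```

```text
top rect z50-68 (array([498.7, -39.8]), array([100.9, 171. ]), 8.3) 1802
light rect (array([498.7, -39.8]), array([100.9, 171. ]), 8.3) 488 59.98178830571271
pull (array([488.2,  29.5]), array([49.4, 13.8]), 8.3) [488.04938927  29.76013176  82.3749618 ] 90 [82.25713275 84.74011091]
egg rect (array([548.7, 261.9]), array([38.7, 49.4]), 2.1) [568.41996288 286.34655153  41.38754182]
egg [550.6 264.3] -80.0 -1.2 128.2
egg [550.6 264.3] 100.0 -1.2 128.2
egg [550.6 264.3] 100.0 -1.2 128.2
egg [550.6 264.3] 100.0 -1.2 128.2
scene rect z50-68 (array([500.9, -44. ]), array([105.5, 172.6]), 7.3) 1270
light rect (array([500.9, -44. ]), array([105.5, 172.6]), 7.3) 427 61.030474590647145
pull (array([490.5,  25.3]), array([50.2, 15.9]), 9.9) [488.47789097  23.17988774  82.26067544] 75 [83.17527721 85.61887157]
egg rect (array([550.3, 255.9]), array([34.9, 47.4]), 28.5) [570.27457582 276.47772573  43.1571352 ]
egg [554.9 260.8] -78.0 1.2 165.2
egg [554.9 260.8] 102.0 1.2 165.2
egg [554.9 260.8] 102.0 1.2 165.2
egg [554.9 260.8] 102.0 1.2 165.2
```

```bash
cat > d.py <<'E'
import sys,numpy as np
from scipy.spatial.transform import Rotation as R
from bench import sensors
def delta(t,yaw):
    s=sensors.sense();p=s["tool_pos"];M=R.from_euler("xyz",s["tcp_rot"],degrees=True)
    c,sn=np.cos(np.radians(yaw)),np.sin(np.radians(yaw))
    T=R.from_matrix(np.array([[0,0,-1],[-sn,c,0],[c,sn,0]]).T)
    rv=(M.inv()*T).as_rotvec(degrees=True)
    print("t %.2f pos"%s["time"],p.round(1),"Y",M.as_matrix()[:,1].round(3),"F",s["ft_force"].round(1),"gap",s["finger_gap"].round(1))
    d=np.array(t)-p
    print("turn",rv.round(2)); print("shift cm in current tool axes",(M.inv().apply(d)/10).round(2)," in final axes",(T.inv().apply(d)/10).round(2))
if __name__=="__main__":
    a=[float(x) for x in sys.argv[1:]]; delta(a[:3],a[3])
E
python3 d.py 488.8 27 150 8.3; python3 d.py 488.8 27 150 188.3; python3 d.py 488.8 27 64 8.3
```

```text
Traceback (most recent call last):
  File "d.py", line 13, in <module>
    a=[float(x) for x in sys.argv[1:]]; delta(a[:3],a[3])
                                        ~~~~~^^^^^^^^^^^^
  File "d.py", line 9, in delta
    print("t %.2f pos"%s["time"],p.round(1),"Y",M.as_matrix()[:,1].round(3),"F",s["ft_force"].round(1),"gap",s["finger_gap"].round(1))
                                                                                                             ^^^^^^^^^^^^^^^^^^^^^
AttributeError: 'float' object has no attribute 'round'
Traceback (most recent call last):
  File "d.py", line 13, in <module>
    a=[float(x) for x in sys.argv[1:]]; delta(a[:3],a[3])
                                        ~~~~~^^^^^^^^^^^^
  File "d.py", line 9, in delta
    print("t %.2f pos"%s["time"],p.round(1),"Y",M.as_matrix()[:,1].round(3),"F",s["ft_force"].round(1),"gap",s["finger_gap"].round(1))
                                                                                                             ^^^^^^^^^^^^^^^^^^^^^
AttributeError: 'float' object has no attribute 'round'
Traceback (most recent call last):
  File "d.py", line 13, in <module>
    a=[float(x) for x in sys.argv[1:]]; delta(a[:3],a[3])
                                        ~~~~~^^^^^^^^^^^^
  File "d.py", line 9, in delta
    print("t %.2f pos"%s["time"],p.round(1),"Y",M.as_matrix()[:,1].round(3),"F",s["ft_force"].round(1),"gap",s["finger_gap"].round(1))
                                                                                                             ^^^^^^^^^^^^^^^^^^^^^
AttributeError: 'float' object has no attribute 'round'
```

```bash
sed -i 's/s\["finger_gap"\].round(1)/round(s["finger_gap"],1)/' d.py
python3 d.py 488.8 27 150 8.3; python3 d.py 488.8 27 150 188.3;
```

```text
t 0.10 pos [168.4 575.4 230.3] Y [ 0.281  0.96  -0.002] F [-0.  -0.3  0.8] gap 85.3
turn [-24.62  -0.03   0.09]
shift cm in current tool axes [  8.1  -43.61  46.16]  in final axes [  8.03 -58.89  23.79]
t 0.10 pos [168.4 575.4 230.3] Y [ 0.281  0.96  -0.002] F [-0.  -0.3  0.8] gap 85.3
turn [1.5538e+02 1.3000e-01 4.0000e-02]
shift cm in current tool axes [  8.1  -43.61  46.16]  in final axes [  8.03  58.89 -23.79]
```

>>> {"api": "drive_tool", "payload": {"moves": [0,0,0,-6.15,0,0,0,0,0,-6.15,0,0,0,0,0,-6.15,0,0,0,0,0,-6.15,0,0,0,-3.68,1.49,0,0,0,0,-3.68,1.49,0,0,0,0,-3.68,1.49,0,0,0,0,-3.68,1.49,0,0,0,0,-3.68,1.49,0,0,0,0,-3.68,1.49,0,0,0,0,-3.68,1.49,0,0,0,0,-3.68,1.49,0,0,0,0,-3.68,1.49,0,0,0,0,-3.68,1.49,0,0,0,0,-3.68,1.49,0,0,0,0,-3.68,1.49,0,0,0,0,-3.68,1.49,0,0,0,0,-3.68,1.49,0,0,0,0,-3.68,1.49,0,0,0,0,-3.68,1.49,0,0,0], "hand": 3.0, "grip_force": 20}}

```text
time: 1.77
tool_pos: [489.7, 25.5, 231.0]
tcp_rot: [140.3, 90.0, 148.6]
ft_force: [1.4, -0.4, -0.2]
finger_gap: 30.1
```

>>> {"api": "drive_tool", "payload": {"moves": [3,0,0,0,0,0,3,0,0,0,0,0,2,0,0,0,0,0,0,0,0,0,0,0]}}

```text
time: 2.1
tool_pos: [485.6, 27.2, 145.6]
tcp_rot: [168.8, 89.5, 177.0]
ft_force: [-0.8, -0.4, -0.6]
finger_gap: 29.8
```

```bash
python3 d.py 488.8 27 64 8.3
python3 - <<'E'
from bench import snapshot
import cv2,pickle
for n in ("scene","top"):
    s=snapshot(n); pickle.dump(s,open(n+"1.pkl","wb"))
    v,u,h,w=(120,180,160,200) if n=="scene" else (140,190,120,150)
    cv2.imwrite(f"pics/{n}1.png",cv2.resize(s["image"][v:v+h,u:u+w,::-1],None,fx=3.5,fy=3.5,interpolation=cv2.INTER_CUBIC))
E
```

```text
t 2.10 pos [485.6  27.2 145.6] Y [-0.143  0.99   0.002] F [-0.8 -0.4 -0.6] gap 29.8
turn [-0.07 -0.52 -0.1 ]
shift cm in current tool axes [ 8.16 -0.08  0.39]  in final axes [ 8.16 -0.07  0.31]
```

View pics/scene1.png

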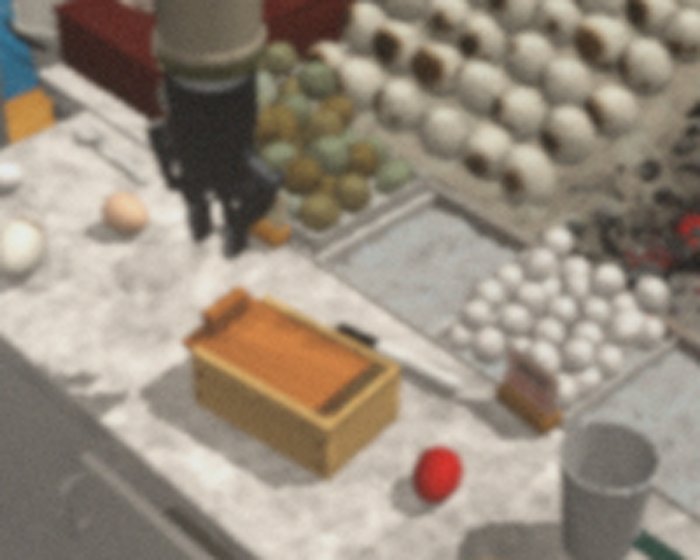

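View pics/top1.png

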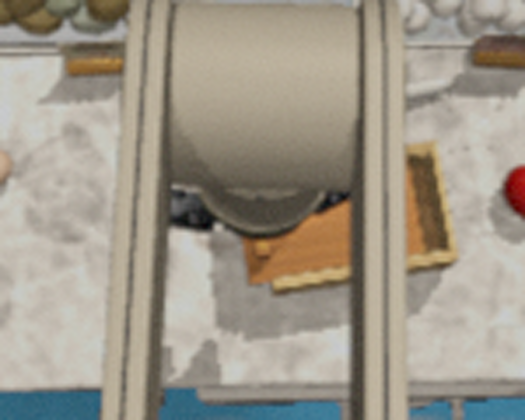

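```bash
python3 d.py 488.8 27 64 8.3
```

```text
t 2.20 pos [488.5  27.6 150.8] Y [-0.144  0.99   0.   ] F [ 0.7 -0.2  0.6] gap 30.0
turn [-0.02 -0.13 -0.02]
shift cm in current tool axes [ 8.68 -0.06  0.04]  in final axes [ 8.68 -0.06  0.02]
```

>>> {"api": "drive_tool", "payload": {"moves": [2,0,0,0,0,0,2,0,0,0,0,0,2,0,0,0,0,0,1.5,0,0,0,0,0,1.1,0,0,0,0,0,0,0,0,0,0,0,0,0,0,0,0,0]}}

```text
time: 2.78
tool_pos: [489.9, 27.7, 66.4]
tcp_rot: [-11.0, 89.9, -2.7]
ft_force: [0.3, 0.5, 0.8]
finger_gap: 30.1
```

```bash
python3 d.py 472.8 136.8 64 8.3
python3 - <<'E'
from bench import snapshot
import cv2,pickle
for n in ("scene",):
    s=snapshot(n); pickle.dump(s,open(n+"2.pkl","wb"))
    v,u,h,w=(120,180,160,200)
    cv2.imwrite(f"pics/{n}2.png",cv2.resize(s["image"][v:v+h,u:u+w,::-1],None,fx=3.5,fy=3.5,interpolation=cv2.INTER_CUBIC))
E
```

```text
t 2.78 pos [489.9  27.7  66.4] Y [-0.144  0.99  -0.   ] F [0.3 0.5 0.8] gap 30.1
turn [0.   0.05 0.01]
shift cm in current tool axes [ 0.24 11.04 -0.12]  in final axes [ 0.24 11.04 -0.12]
```

View pics/scene2.png

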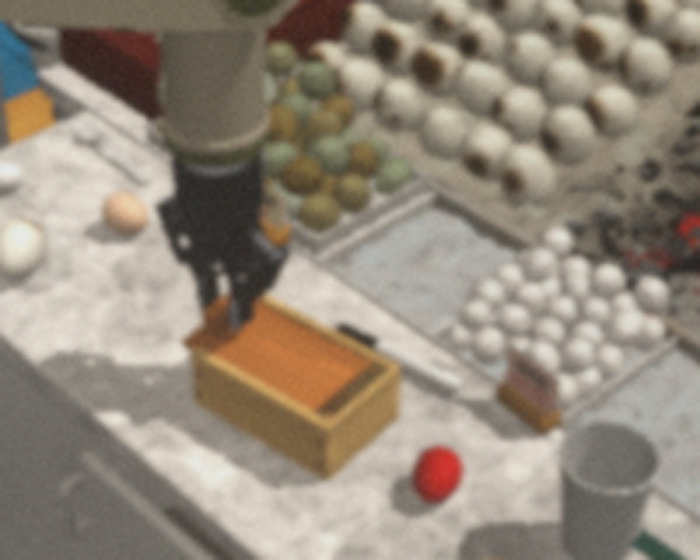

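The fingers straddle the pull at about (222,320) in the crop. I'll close lightly on it.

>>> {"api": "drive_tool", "payload": {"moves": [0,0,0,0,0,0,0,0,0,0,0,0,0,0,0,0,0,0,0,0,0,0,0,0,0,0,0,0,0,0], "hand": 1.0}}

```text
time: 3.25
tool_pos: [490.6, 27.5, 67.0]
tcp_rot: [-8.2, 89.8, 0.1]
ft_force: [-0.7, 0.8, 6.6]
finger_gap: 13.4
```

>>> {"api": "drive_tool", "payload": {"moves": [0,1,0,0,0,0,0,1,0,0,0,0,0,1,0,0,0,0,0,1,0,0,0,0,0,1,0,0,0,0,0,0,0,0,0,0]}}

```text
time: 3.75
tool_pos: [483.4, 78.4, 67.1]
tcp_rot: [5.2, 89.8, 13.5]
ft_force: [-0.3, 1.4, 6.0]
finger_gap: 13.8
```

```bash
python3 d.py 472.8 136.8 64 8.3
```

```text
t 3.75 pos [483.4  78.4  67.1] Y [-0.145  0.989  0.   ] F [-0.3  1.4  6. ] gap 13.8
turn [ 0.02  0.18 -0.02]
shift cm in current tool axes [ 0.31  5.93 -0.2 ]  in final axes [ 0.31  5.93 -0.2 ]
```

>>> {"api": "drive_tool", "payload": {"moves": [0,1,0,0,0,0,0,1,0,0,0,0,0,1,0,0,0,0,0,1,0,0,0,0,0,1,0,0,0,0,0,0,0,0,0,0]}}

```text
time: 4.25
tool_pos: [476.3, 128.0, 67.1]
tcp_rot: [9.2, 89.8, 17.6]
ft_force: [0.5, 2.2, 6.1]
finger_gap: 13.2
```

>>> {"api": "drive_tool", "payload": {"moves": [0,0.4,0,0,0,0,0,0.4,0,0,0,0,0,0,0,0,0,0]}}

```text
time: 4.5
tool_pos: [475.3, 135.0, 67.1]
tcp_rot: [2.7, 89.8, 11.0]
ft_force: [1.0, 1.2, 6.6]
finger_gap: 13.4
```

>>> {"api": "drive_tool", "payload": {"moves": [0,0.3,0,0,0,0,0,0.3,0,0,0,0,0,0,0,0,0,0]}}

```text
time: 4.75
tool_pos: [474.9, 137.9, 67.0]
tcp_rot: [-57.2, 89.7, -48.9]
ft_force: [2.7, -14.1, 7.6]
finger_gap: 13.3
```

>>> {"api": "drive_tool", "payload": {"moves": [0,-0.2,0,0,0,0,0,0,0,0,0,0,0,0,0,0,0,0,0,0,0,0,0,0], "hand": 3.0}}

```text
time: 5.08
tool_pos: [473.0, 138.5, 65.2]
tcp_rot: [124.7, 90.0, 133.0]
ft_force: [0.8, -0.4, 1.2]
finger_gap: 29.8
```

>>> {"api": "drive_tool", "payload": {"moves": [-2,0,0,0,0,0,-3,0,0,0,0,0,-3,0,0,0,0,0,-3,0,0,0,0,0,0,0,0,0,0,0]}}

```text
time: 5.5
tool_pos: [476.6, 139.3, 182.3]
tcp_rot: [3.5, 89.4, 11.8]
ft_force: [1.2, 0.0, 0.6]
finger_gap: 30.1
```

```bash
python3 d.py 551 260.5 120 98; python3 d.py 551 260.5 120 -82
python3 - <<'E'
from bench import snapshot
import cv2,pickle
for n in ("scene","top"):
    s=snapshot(n); pickle.dump(s,open(n+"3.pkl","wb"))
    v,u,h,w=(120,160,160,200) if n=="scene" else (145,130,110,200)
    cv2.imwrite(f"pics/{n}3.png",cv2.resize(s["image"][v:v+h,u:u+w,::-1],None,fx=3.5,fy=3.5,interpolation=cv2.INTER_CUBIC))
E
```

```text
t 5.50 pos [476.6 139.3 182.3] Y [-0.144  0.99   0.001] F [1.2 0.  0.6] gap 30.1
turn [-89.69   0.48   0.42]
shift cm in current tool axes [ 6.33 10.92  9.05]  in final axes [ 6.23 -9.05 10.97]
t 5.50 pos [476.6 139.3 182.3] Y [-0.144  0.99   0.001] F [1.2 0.  0.6] gap 30.1
turn [90.3   0.42 -0.48]
shift cm in current tool axes [ 6.33 10.92  9.05]  in final axes [  6.23   9.05 -10.97]
```

View pics/scene3.png

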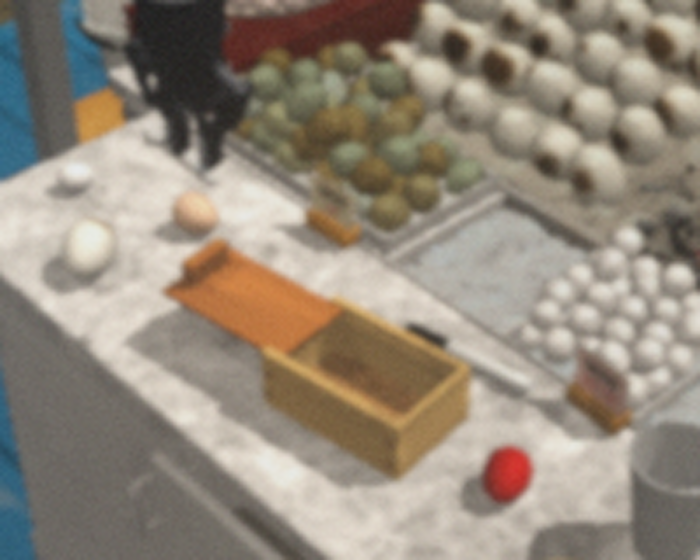

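View pics/top3.png

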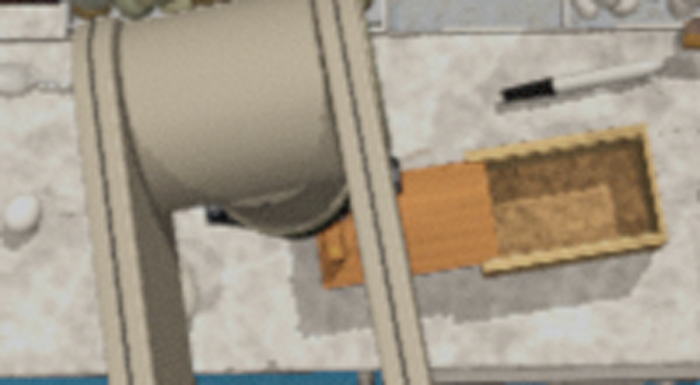

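>>> {"api": "drive_tool", "payload": {"moves": [0,0,0,7,0,0,0,0,0,7,0,0,0,0,0,7,0,0,0,0,0,7,0,0,0,0,0,7,0,0,0,0,0,7,0,0,0,0,0,7,0,0,0,0,0,7,0,0,0,0,0,7,0,0,0,0,0,7,0,0,0,0,0,7,0,0,0,0,0,7,0,0,0,0,0,7,0,0,0,0,0,0,0,0], "hand": 7.5}}

```text
time: 6.77
tool_pos: [472.0, 138.3, 173.3]
tcp_rot: [-88.8, 89.8, -171.9]
ft_force: [0.0, -0.8, 0.5]
finger_gap: 75.0
```

>>> {"api": "drive_tool", "payload": {"moves": [1.2,1.81,-2.19,0,0,0,1.2,1.81,-2.19,0,0,0,1.2,1.81,-2.19,0,0,0,1.2,1.81,-2.19,0,0,0,1.2,1.81,-2.19,0,0,0,0,0,0,0,0,0,0,0,0,0,0,0]}}

```text
time: 7.35
tool_pos: [547.4, 258.9, 111.8]
tcp_rot: [-77.3, 89.7, -159.7]
ft_force: [-1.1, -0.6, 0.0]
finger_gap: 75.1
```

```bash
python3 - <<'E'
from bench import snapshot
import cv2,pickle
for n in ("scene","top"):
    s=snapshot(n); pickle.dump(s,open(n+"4.pkl","wb"))
    v,u,h,w=(110,150,120,130) if n=="scene" else (145,110,120,140)
    cv2.imwrite(f"pics/{n}4.png",cv2.resize(s["image"][v:v+h,u:u+w,::-1],None,fx=4.5,fy=4.5,interpolation=cv2.INTER_CUBIC))
E
python3 d.py 551 260.5 1 -81
```

```text
t 7.45 pos [548.3 258.  114.5] Y [ 0.992  0.129 -0.002] F [-0.6 -0.4  1.1] gap 75.1
turn [-1.57  0.03  0.1 ]
shift cm in current tool axes [11.35  0.32 -0.22]  in final axes [11.35  0.3  -0.21]
```

View pics/scene4.png

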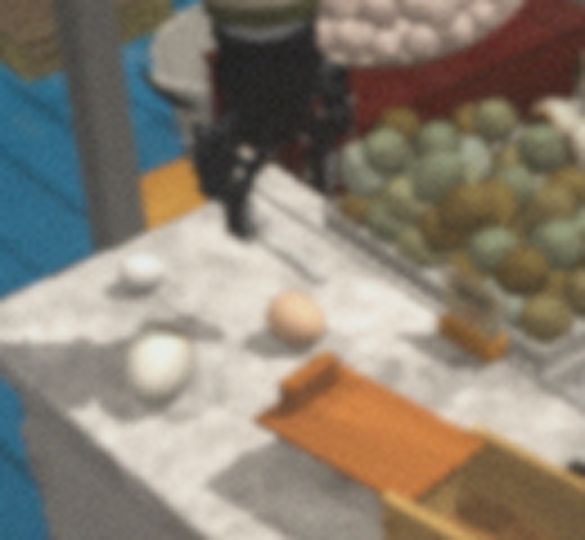

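View pics/top4.png

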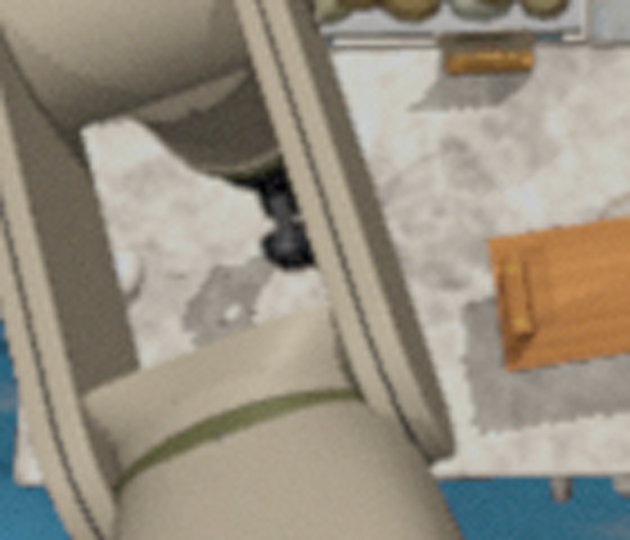

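>>> {"api": "drive_tool", "payload": {"moves": [2,0.25,-0.2,-2.5,0,0,2,0,0,0,0,0,2,0,0,0,0,0,1.6,0,0,0,0,0,1,0,0,0,0,0,1,0,0,0,0,0,1,0,0,0,0,0,0,0,0,0,0,0,0,0,0,0,0,0]}}

```text
time: 8.2
tool_pos: [551.2, 260.6, 9.3]
tcp_rot: [-80.3, 90.0, -160.5]
ft_force: [1.2, 0.1, 1.0]
finger_gap: 74.8
```

```bash
python3 - <<'E'
from bench import snapshot
import cv2,pickle
for n in ("scene","top"):
    s=snapshot(n); pickle.dump(s,open(n+"5.pkl","wb"))
    v,u,h,w=(130,150,100,120) if n=="scene" else (145,110,120,140)
    cv2.imwrite(f"pics/{n}5.png",cv2.resize(s["image"][v:v+h,u:u+w,::-1],None,fx=5,fy=5,interpolation=cv2.INTER_CUBIC))
E
python3 d.py 551 260.5 1 -80
```

```text
t 8.30 pos [552.  261.   10.4] Y [0.985 0.17  0.002] F [ 0.2  0.3 -0.3] gap 75.1
turn [-0.21 -0.02 -0.09]
shift cm in current tool axes [ 0.94 -0.11  0.03]  in final axes [ 0.94 -0.11  0.03]
```

View pics/scene5.png

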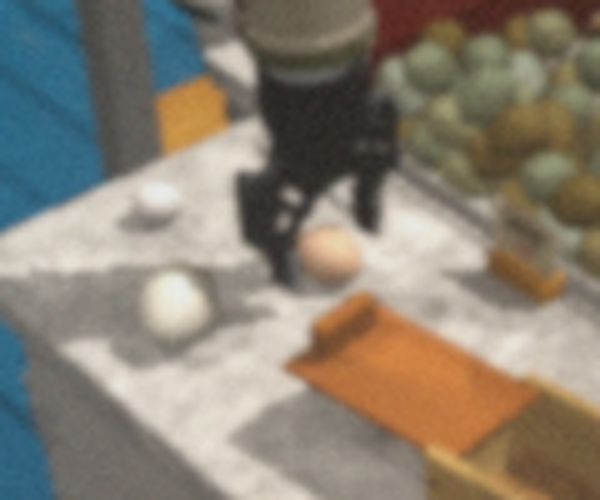

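View pics/top5.png

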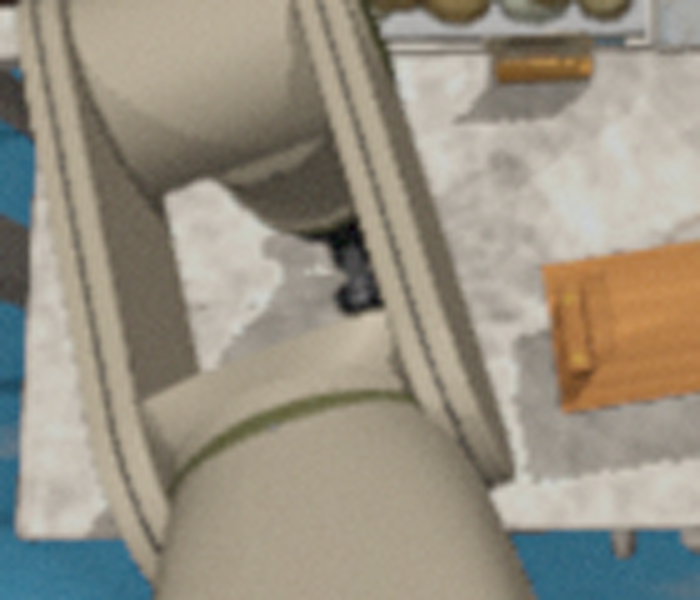

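```bash
python3 - <<'E'
from h import *
s=pickle.load(open("scene5.pkl","rb"));w=pts(s);im=s["image"].astype(int).sum(-1)
m=(im<170)&(w[...,0]>470)&(w[...,0]<640)&(w[...,1]>200)&(w[...,1]<320)&(w[...,2]<60)
q=w[m]
for lo,hi in ((470,550),(550,640)):
    a=q[(q[:,0]>lo)&(q[:,0]<hi)]; a=a[a[:,2].argsort()]
    print(len(a),a[:25].round(0).tolist(), "mean",a[a[:,2]<40].mean(0),a[a[:,2]<40].min(0),a[a[:,2]<40].max(0))
e=(w[...,0]>520)&(w[...,0]<585)&(w[...,1]>225)&(w[...,1]<295)&(w[...,2]>8)&(s["image"][...,0].astype(int)>150)
print("egg",w[e].min(0),w[e].max(0),np.median(w[e],0))
E
```

```text
<stdin>:7: RuntimeWarning: Mean of empty slice.
  ret = um.true_divide(
Traceback (most recent call last):
ValueError: zero-size array to reduction operation minimum which has no identity
```

```bash
python3 - <<'E'
from h import *
s=pickle.load(open("scene5.pkl","rb"));w=pts(s);im=s["image"].astype(int).sum(-1)
for (u0,u1,v0,v1) in ((198,212,170,188),(218,230,160,178)):
  for v in range(v0,v1):
    print(v,[ (u,im[v,u],*w[v,u].round().astype(int)) for u in range(u0,u1) if im[v,u]<260 and w[v,u,2]>4][:6])
E
```

```text
170 [(198, np.int64(209), np.int64(487), np.int64(259), np.int64(99)), (199, np.int64(157), np.int64(485), np.int64(250), np.int64(104)), (200, np.int64(145), np.int64(486), np.int64(245), np.int64(107)), (201, np.int64(146), np.int64(485), np.int64(237), np.int64(111)), (202, np.int64(136), np.int64(487), np.int64(235), np.int64(111)), (203, np.int64(158), np.int64(493), np.int64(238), np.int64(107))]
171 [(198, np.int64(226), np.int64(482), np.int64(252), np.int64(101)), (199, np.int64(155), np.int64(483), np.int64(248), np.int64(102)), (200, np.int64(146), np.int64(488), np.int64(250), np.int64(99)), (201, np.int64(139), np.int64(488), np.int64(244), np.int64(102)), (202, np.int64(131), np.int64(486), np.int64(234), np.int64(108)), (203, np.int64(149), np.int64(495), np.int64(243), np.int64(99))]
172 [(198, np.int64(231), np.int64(486), np.int64(260), np.int64(91)), (199, np.int64(161), np.int64(483), np.int64(248), np.int64(98)), (200, np.int64(136), np.int64(487), np.int64(249), np.int64(96)), (201, np.int64(151), np.int64(487), np.int64(242), np.int64(100)), (202, np.int64(148)
[... 8968 characters left out ...]
int64(42)), (224, np.int64(178), np.int64(590), np.int64(256), np.int64(43))]
173 [(221, np.int64(235), np.int64(587), np.int64(272), np.int64(31)), (222, np.int64(162), np.int64(587), np.int64(265), np.int64(35)), (223, np.int64(148), np.int64(593), np.int64(267), np.int64(31)), (224, np.int64(199), np.int64(587), np.int64(253), np.int64(41))]
174 [(222, np.int64(190), np.int64(591), np.int64(272), np.int64(25)), (223, np.int64(153), np.int64(590), np.int64(264), np.int64(30)), (224, np.int64(217), np.int64(593), np.int64(261), np.int64(30))]
175 [(223, np.int64(224), np.int64(589), np.int64(263), np.int64(26)), (224, np.int64(246), np.int64(592), np.int64(260), np.int64(26))]
176 []
177 []
```

>>> {"api": "drive_tool", "payload": {"moves": [0.5,0,0,0,0,0,0.4,0,0,0,0,0,0,0,0,0,0,0]}}

```text
time: 8.55
tool_pos: [550.8, 260.6, -0.5]
tcp_rot: [-78.5, 89.9, -158.7]
ft_force: [-0.2, -1.0, -0.1]
finger_gap: 75.0
```

>>> {"api": "drive_tool", "payload": {"moves": [0,0,0,0,0,0,0,0,0,0,0,0,0,0,0,0,0,0,0,0,0,0,0,0,0,0,0,0,0,0,0,0,0,0,0,0], "hand": 3.5, "grip_force": 20}}

```text
time: 9.05
tool_pos: [551.5, 260.8, 0.6]
tcp_rot: [99.2, 90.0, 19.0]
ft_force: [0.5, -0.7, 0.9]
finger_gap: 38.9
```

>>> {"api": "drive_tool", "payload": {"moves": [0,0,0,0,0,0,0,0,0,0,0,0]}}

```text
time: 9.22
tool_pos: [551.5, 260.9, 0.6]
tcp_rot: [106.2, 90.0, 26.0]
ft_force: [0.0, -0.0, 2.8]
finger_gap: 39.2
```

```bash
cat > snap.py <<'E'
import sys
from bench import snapshot
import cv2,pickle
n,k,u,v,w,h,f=sys.argv[1],sys.argv[2],*map(int,sys.argv[3:])
s=snapshot(n); pickle.dump(s,open(n+k+".pkl","wb"))
cv2.imwrite(f"pics/{n}{k}.png",cv2.resize(s["image"][v:v+h,u:u+w,::-1],None,fx=f,fy=f,interpolation=cv2.INTER_CUBIC))
E
python3 snap.py scene 6 160 130 100 90 6
```

```text
(no output)
```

View pics/scene6.png

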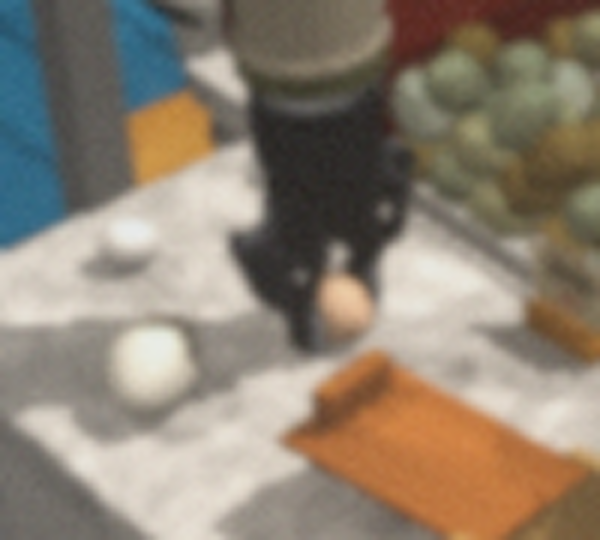

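>>> {"api": "drive_tool", "payload": {"moves": [-0.5,0,0,0,0,0,-1,0,0,0,0,0,-1.5,0,0,0,0,0,-2,0,0,0,0,0,-2,0,0,0,0,0,-2,0,0,0,0,0,-2,0,0,0,0,0,-2,0,0,0,0,0,0,0,0,0,0,0]}}

```text
time: 10.02
tool_pos: [554.1, 261.8, 136.5]
tcp_rot: [100.7, 89.5, 20.5]
ft_force: [0.7, -0.2, 0.4]
finger_gap: 39.4
```

```bash
python3 snap.py scene 7 160 100 100 90 6;python3 d.py 502 -50 130 8.3
```

```text
t 10.07 pos [553.3 261.5 134.1] Y [0.985 0.17  0.006] F [ 0.2 -0.1 -0.8] gap 39.2
turn [-88.51   0.22  -0.32]
shift cm in current tool axes [  0.32 -10.35  29.83]  in final axes [  0.41 -30.08  -9.57]
```

View pics/scene7.png

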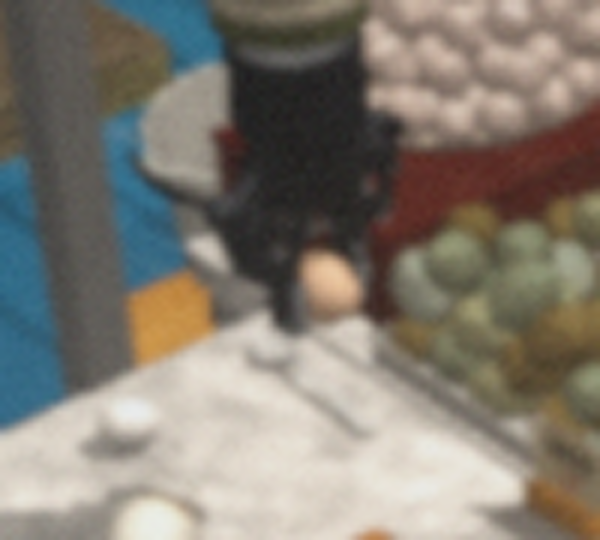

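>>> {"api": "drive_tool", "payload": {"moves": [0,0,0,-6.8,0,0,0,0,0,-6.8,0,0,0,0,0,-6.8,0,0,0,0,0,-6.8,0,0,0,0,0,-6.8,0,0,0,0,0,-6.8,0,0,0,0,0,-6.8,0,0,0,0,0,-6.8,0,0,0,0,0,-6.8,0,0,0,0,0,-6.8,0,0,0,0,0,-6.8,0,0,0,0,0,-6.8,0,0,0,0,0,-6.8,0,0,0,0,0,0,0,0]}}

```text
time: 11.23
tool_pos: [550.4, 260.4, 128.9]
tcp_rot: [-167.5, 89.9, -159.0]
ft_force: [0.5, 0.5, -0.3]
finger_gap: 38.9
```

```bash
python3 d.py 502 -58 130 8.3
```

```text
t 11.23 pos [550.4 260.4 128.9] Y [-0.148  0.989 -0.   ] F [ 0.5  0.5 -0.3] gap 38.9
turn [ 0.21 -0.12  0.03]
shift cm in current tool axes [ -0.08 -30.77  -9.5 ]  in final axes [ -0.11 -30.81  -9.39]
```

>>> {"api": "drive_tool", "payload": {"moves": [0,-1,-0.3,0,0,0,0,-2,-0.62,0,0,0,0,-2.58,-0.8,0,0,0,0,-2.58,-0.8,0,0,0,0,-2.58,-0.8,0,0,0,0,-2.58,-0.8,0,0,0,0,-2.58,-0.8,0,0,0,0,-2.58,-0.8,0,0,0,0,-2.58,-0.8,0,0,0,0,-2.58,-0.8,0,0,0,0,-2.58,-0.75,0,0,0,0,-2.58,-0.7,0,0,0,0,-1.5,-0.4,0,0,0,0,-0.5,-0.1,0,0,0,0,0,0,0,0,0,0,0,0,0,0,0]}}

```text
time: 12.57
tool_pos: [503.0, -57.2, 130.0]
tcp_rot: [122.2, 90.0, 130.2]
ft_force: [-0.7, 0.2, -0.6]
finger_gap: 39.1
```

```bash
python3 d.py 502 -58 130 8.3;python3 snap.py scene 8 210 120 130 120 5;python3 snap.py top 8 210 140 130 120 5
```

```text
t 12.57 pos [503.  -57.2 130. ] Y [-0.14  0.99  0.  ] F [-0.7  0.2 -0.6] gap 39.1
turn [-0.27 -0.02 -0.03]
shift cm in current tool axes [ 0.   -0.07 -0.11]  in final axes [ 0.   -0.07 -0.11]
```

View pics/scene8.png

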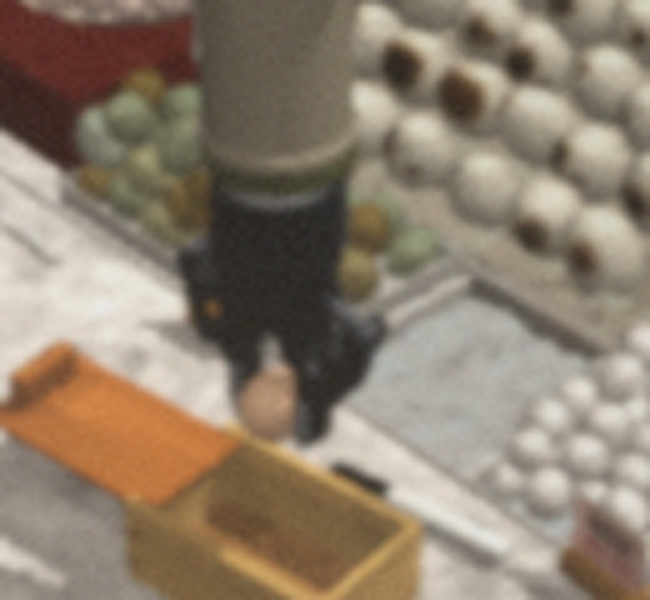

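View pics/top8.png

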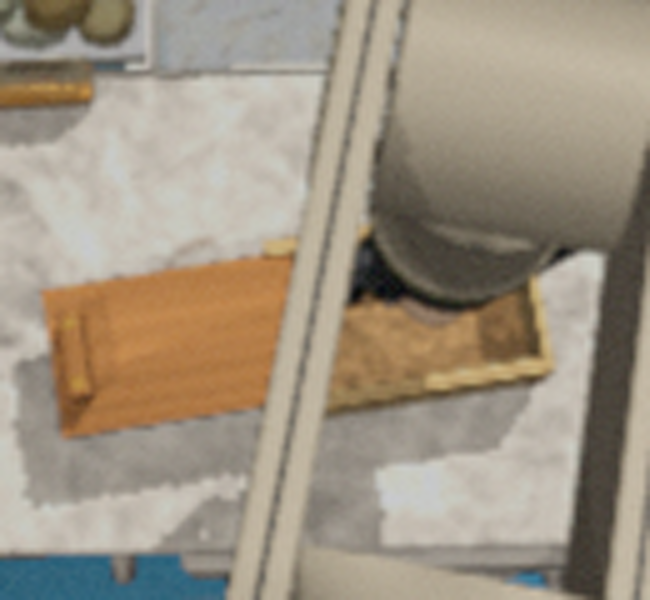

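```bash
python3 - <<'E'
from h import *
s=pickle.load(open("scene8.pkl","rb"));w=pts(s);im=s["image"].astype(int)
m=np.zeros(w.shape[:2],bool);m[193:209,257:271]=True
m&=(im[...,0]-im[...,2]>25)&(w[...,2]>100)
q=w[m];print(len(q),q.min(0).round(),q.max(0).round(),np.median(q,0).round())
from scipy.optimize import least_squares
f=lambda x:np.linalg.norm((q-x)/[25,20,20],axis=1)*21-21
print(least_squares(f,[502,-57,150],loss="soft_l1").x)
E
```

```text
156 [476. -85. 138.] [511. -34. 193.] [489. -66. 160.]
[501.01660906 -59.4904367  150.24779757]
```

>>> {"api": "drive_tool", "payload": {"moves": [1.5,-0.05,-0.1,0,0,0,2,0,0,0,0,0,2,0,0,0,0,0,2,0,0,0,0,0,1.5,0,0,0,0,0,1,0,0,0,0,0,0.8,0,0,0,0,0,0.5,0,0,0,0,0,0.3,0,0,0,0,0,0,0,0,0,0,0,0,0,0,0,0,0]}}

```text
time: 13.58
tool_pos: [503.0, -58.0, 14.9]
tcp_rot: [-20.3, 89.9, -12.1]
ft_force: [0.8, 0.7, 0.3]
finger_gap: 39.2
```

>>> {"api": "drive_tool", "payload": {"moves": [0.2,0,0,0,0,0,0,0,0,0,0,0,0,0,0,0,0,0]}}

```text
time: 13.83
tool_pos: [502.7, -58.1, 12.6]
tcp_rot: [-21.2, 90.0, -13.0]
ft_force: [0.2, 0.0, -0.8]
finger_gap: 39.4
```

>>> {"api": "drive_tool", "payload": {"moves": [0.15,0,0,0,0,0,0,0,0,0,0,0,0,0,0,0,0,0]}}

```text
time: 14.08
tool_pos: [502.3, -58.0, 10.7]
tcp_rot: [162.4, 90.0, 170.6]
ft_force: [-0.3, -0.2, -0.5]
finger_gap: 39.6
```

>>> {"api": "drive_tool", "payload": {"moves": [0.15,0,0,0,0,0,0,0,0,0,0,0,0,0,0,0,0,0]}}

```text
time: 14.33
tool_pos: [502.3, -57.9, 9.1]
tcp_rot: [158.8, 90.0, 167.0]
ft_force: [0.7, 0.8, -0.7]
finger_gap: 39.1
```

>>> {"api": "drive_tool", "payload": {"moves": [0.1,0,0,0,0,0,0,0,0,0,0,0,0,0,0,0,0,0]}}

```text
time: 14.58
tool_pos: [502.4, -57.9, 8.2]
tcp_rot: [155.6, 90.0, 163.8]
ft_force: [-0.2, -0.5, -1.2]
finger_gap: 39.4
```

>>> {"api": "drive_tool", "payload": {"moves": [0.1,0,0,0,0,0,0,0,0,0,0,0,0,0,0,0,0,0]}}

```text
time: 14.83
tool_pos: [502.4, -57.9, 7.2]
tcp_rot: [166.1, 90.0, 174.3]
ft_force: [0.6, 1.1, -1.6]
finger_gap: 39.4
```

>>> {"api": "drive_tool", "payload": {"moves": [0.1,0,0,0,0,0,0,0,0,0,0,0,0,0,0,0,0,0]}}

```text
time: 15.08
tool_pos: [502.6, -58.0, 6.4]
tcp_rot: [-24.9, 90.0, -16.8]
ft_force: [-0.1, 0.4, 0.7]
finger_gap: 39.1
```

>>> {"api": "drive_tool", "payload": {"moves": [0.1,0,0,0,0,0,0,0,0,0,0,0,0,0,0,0,0,0]}}

```text
time: 15.33
tool_pos: [503.0, -57.9, 6.2]
tcp_rot: [-11.7, 90.0, -3.5]
ft_force: [-2.2, 0.7, 8.5]
finger_gap: 39.2
```

>>> {"api": "drive_tool", "payload": {"moves": [-0.05,0,0,0,0,0,0,0,0,0,0,0], "hand": 4.2}}

```text
time: 15.5
tool_pos: [502.5, -58.0, 5.9]
tcp_rot: [-21.8, 90.0, -13.6]
ft_force: [0.3, -0.4, -0.0]
finger_gap: 42.2
```

>>> {"api": "drive_tool", "payload": {"moves": [0,0,0,0,0,0,0,0,0,0,0,0,0,0,0,0,0,0], "hand": 4.8}}

```text
time: 15.75
tool_pos: [502.3, -58.0, 5.6]
tcp_rot: [166.3, 90.0, 174.5]
ft_force: [-0.5, 0.3, -0.3]
finger_gap: 47.7
```

>>> {"api": "drive_tool", "payload": {"moves": [0,0,0,0,0,0,0,0,0,0,0,0,0,0,0,0,0,0,0,0,0,0,0,0], "hand": 5.8}}

```text
time: 16.08
tool_pos: [502.4, -58.0, 5.8]
tcp_rot: [-165.4, 90.0, -157.3]
ft_force: [0.5, -0.2, -0.3]
finger_gap: 57.7
```

```bash
python3 snap.py scene 9 210 160 110 110 5;python3 snap.py top 9 220 160 110 90 6;  python3 d.py 502 -58 6 8.3
```

```text
t 16.18 pos [502.4 -58.    5.8] Y [-0.142  0.99  -0.   ] F [ 1.7 -0.7 -0.9] gap 58.0
turn [-0.12 -0.    0.  ]
shift cm in current tool axes [-0.02  0.   -0.04]  in final axes [-0.02  0.   -0.04]
```

View pics/scene9.png

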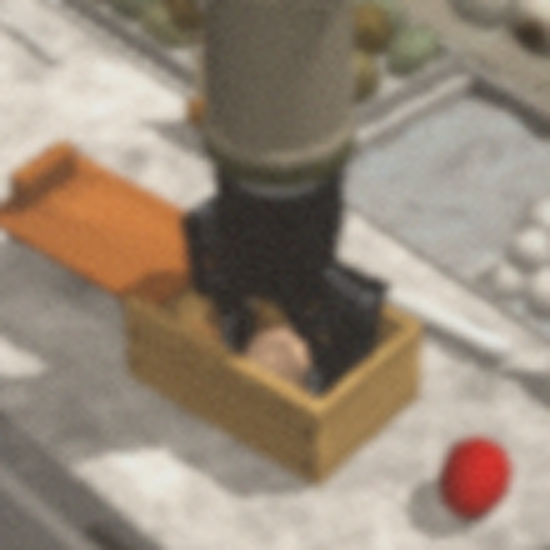

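View pics/top9.png

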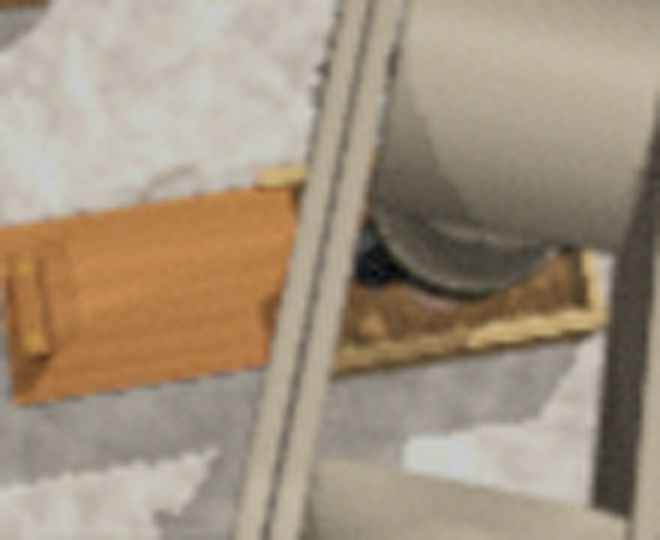

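Released; the egg sits between the open fingers inside the case (scene crop, about (278,350)). I'll rise straight up and move over the pull at its fully-back position.

>>> {"api": "drive_tool", "payload": {"moves": [-0.5,0,0,0,0,0,-1,0,0,0,0,0,-2,0,0,0,0,0,-2,0,0,0,0,0,-2,0,0,0,0,0,-2,0,0,0,0,0,-2,0,0,0,0,0,-1.5,0,0,0,0,0,0,0,0,0,0,0]}}

```text
time: 16.93
tool_pos: [505.1, -58.5, 141.0]
tcp_rot: [-20.7, 89.6, -12.5]
ft_force: [-0.2, -0.5, 0.9]
finger_gap: 57.8
```

>>> {"api": "drive_tool", "payload": {"moves": [0,2.0,0,0,0,0,0,2.5,0,0,0,0,0,2.5,0,0,0,0,0,2.5,0,0,0,0,0,2.5,0,0,0,0,0,2.5,0,0,0,0,0,2.5,0,0,0,0,0,2.0,0,0,0,0,0,1.0,0,0,0,0,0,0,0,0,0,0,0,0,0,0,0,0], "hand": 3.0}}

```text
time: 17.85
tool_pos: [473.9, 139.8, 135.6]
tcp_rot: [-115.3, 90.0, -107.1]
ft_force: [0.8, -1.9, -0.3]
finger_gap: 30.2
```

```bash
python3 snap.py scene 10 190 150 130 120 5;python3 snap.py top 10 200 150 130 100 5;  python3 d.py 474 138 66 8.3
```

```text
t 17.95 pos [474.1 139.  135.7] Y [-0.142  0.99  -0.001] F [ 0.5 -1.1 -0.3] gap 29.7
turn [-0.15 -0.01  0.03]
shift cm in current tool axes [ 6.97 -0.1  -0.03]  in final axes [ 6.97 -0.1  -0.03]
```

View pics/scene10.png

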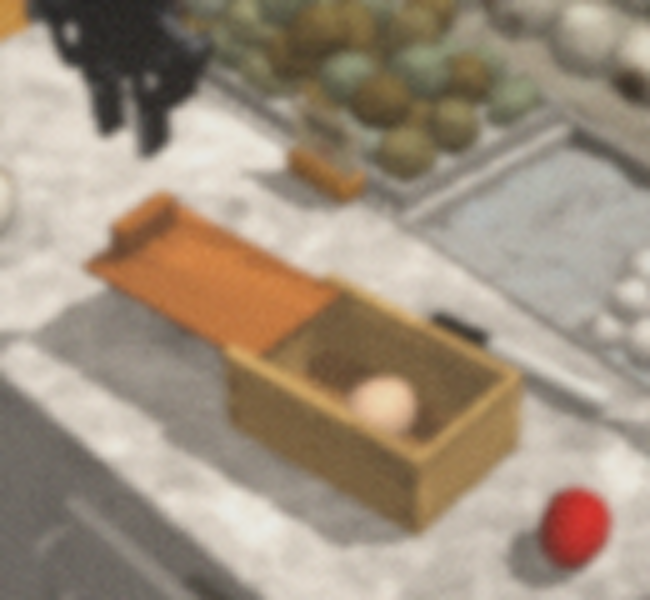

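View pics/top10.png

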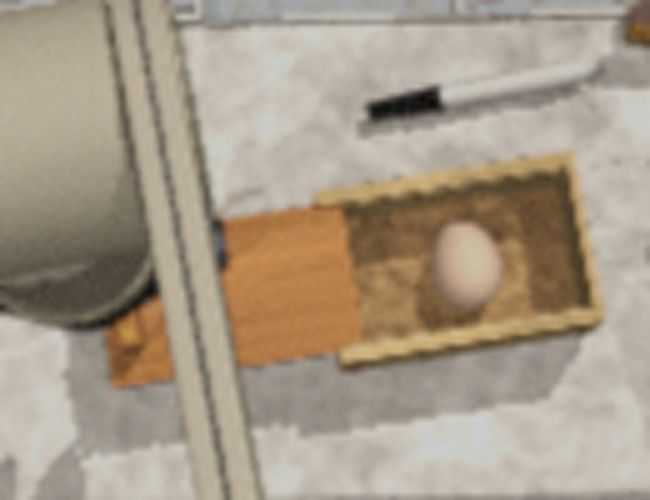

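The egg lies on the case floor (top crop, (467,264)), with room under the cover. I'll go down over the pull and close on it.

>>> {"api": "drive_tool", "payload": {"moves": [2,-0.1,0,0,0,0,2,0,0,0,0,0,1.5,0,0,0,0,0,1,0,0,0,0,0,0.4,0,0,0,0,0,0,0,0,0,0,0,0,0,0,0,0,0]}}

```text
time: 18.53
tool_pos: [474.6, 138.7, 67.4]
tcp_rot: [-7.2, 90.0, 0.9]
ft_force: [0.3, -0.6, -0.4]
finger_gap: 29.6
```

>>> {"api": "drive_tool", "payload": {"moves": [0,0,0,0,0,0,0,0,0,0,0,0,0,0,0,0,0,0,0,0,0,0,0,0,0,0,0,0,0,0], "hand": 1.0}}

```text
time: 18.95
tool_pos: [475.3, 137.9, 68.1]
tcp_rot: [-45.5, 89.8, -37.3]
ft_force: [-0.2, -7.3, 0.8]
finger_gap: 13.1
```

>>> {"api": "drive_tool", "payload": {"moves": [0,-0.5,0,0,0,0,0,-1,0,0,0,0,0,-1,0,0,0,0,0,-1,0,0,0,0,0,-1,0,0,0,0,0,-1,0,0,0,0,0,-0.5,0,0,0,0,0,0,0,0,0,0]}}

```text
time: 19.62
tool_pos: [483.9, 78.0, 68.1]
tcp_rot: [-18.8, 89.9, -10.6]
ft_force: [-1.3, -2.3, 5.5]
finger_gap: 13.5
```

>>> {"api": "drive_tool", "payload": {"moves": [0,-1,0,0,0,0,0,-1,0,0,0,0,0,-1,0,0,0,0,0,-1,0,0,0,0,0,-1,0,0,0,0,0,-1,0,0,0,0,0,-0.3,0,0,0,0,0,0,0,0,0,0]}}

```text
time: 20.28
tool_pos: [492.7, 15.6, 68.1]
tcp_rot: [-22.2, 89.9, -14.1]
ft_force: [-0.6, -1.2, 6.1]
finger_gap: 13.4
```

>>> {"api": "drive_tool", "payload": {"moves": [0,-0.3,0,0,0,0,0,-0.2,0,0,0,0,0,0,0,0,0,0]}}

```text
time: 20.53
tool_pos: [493.4, 11.3, 68.1]
tcp_rot: [-14.4, 89.9, -6.3]
ft_force: [-0.2, -1.5, 6.0]
finger_gap: 13.4
```

>>> {"api": "drive_tool", "payload": {"moves": [0,-0.2,0,0,0,0,0,0,0,0,0,0,0,0,0,0,0,0]}}

```text
time: 20.78
tool_pos: [493.6, 9.5, 68.1]
tcp_rot: [-15.6, 89.9, -7.5]
ft_force: [0.0, 0.2, 7.1]
finger_gap: 13.6
```

>>> {"api": "drive_tool", "payload": {"moves": [0,-0.2,0,0,0,0,0,0,0,0,0,0,0,0,0,0,0,0]}}

```text
time: 21.03
tool_pos: [493.7, 9.0, 68.1]
tcp_rot: [44.2, 89.8, 52.4]
ft_force: [-2.0, 7.7, 7.4]
finger_gap: 13.1
```

>>> {"api": "drive_tool", "payload": {"moves": [0,-0.2,0,0,0,0,0,0,0,0,0,0,0,0,0,0,0,0]}}

```text
time: 21.28
tool_pos: [493.7, 8.9, 68.1]
tcp_rot: [68.1, 89.7, 76.3]
ft_force: [-4.0, 16.6, 9.7]
finger_gap: 13.2
```

>>> {"api": "drive_tool", "payload": {"moves": [0,0,0,0,0,0,0,0,0,0,0,0,0,0,0,0,0,0], "hand": 3.0}}

```text
time: 21.53
tool_pos: [493.2, 5.7, 66.9]
tcp_rot: [-77.2, 90.0, -69.0]
ft_force: [-0.7, -0.0, -0.4]
finger_gap: 30.1
```

>>> {"api": "drive_tool", "payload": {"moves": [-1,0.2,0,0,0,0,-2,0,0,0,0,0,-3,0,0,0,0,0,-3,0,0,0,0,0,-3,0,0,0,0,0,-3,0,0,0,0,0,0,3,0,0,0,0,0,4,0,0,0,0,0,4,0,0,0,0,0,4,0,0,0,0,0,4,0,0,0,0,0,4,0,0,0,0,0,3,0,0,0,0,0,0,0,0,0,0]}}

```text
time: 22.7
tool_pos: [454.5, 270.4, 217.5]
tcp_rot: [81.9, 89.9, 90.4]
ft_force: [0.0, 0.0, -0.2]
finger_gap: 29.8
```

```bash
python3 snap.py scene 11 140 120 230 180 3;python3 snap.py top 11 110 145 240 110 3;  python3 - <<'E'
from fit import *
for n in ("top","scene"):
    s=pickle.load(open(n+"11.pkl","rb"));run(s,n)
    w=pts(s);w0=pts(pickle.load(open(n+"0.pkl","rb")))
    for nm,(a,b,c,d) in dict(goose=(395,475,240,320),quail=(475,525,380,430),red=(490,550,-230,-170),cup=(530,620,-370,-285),tape=(385,485,-395,-290)).items():
        r=[]
        for x in (w0,w):
            m=(x[...,0]>a)&(x[...,0]<b)&(x[...,1]>c)&(x[...,1]<d)&(x[...,2]>10)&(x[...,2]<120); r.append((x[m].mean(0).round(1).tolist(),int(m.sum())))
        print(nm,r)
E
```

```text
top rect z50-68 (array([500.2, -49. ]), array([101. , 152.1]), 8.1) 1782
light rect (array([500.2, -49. ]), array([101. , 152.1]), 8.1) 446 60.31696511707048
pull (array([490.5,   9.9]), array([48.2, 14.3]), 7.0) [490.29125546  10.37828466  82.34099095] 90 [81.90054051 85.78953027]
goose [([433.6, 279.8, 40.0], 336), ([438.7, 264.4, 35.0], 88)]
quail [([499.9, 404.5, 22.4], 113), ([nan, nan, nan], 0)]
red [([518.8, -196.2, 31.1], 198), ([518.7, -196.1, 31.3], 198)]
cup [([577.6, -333.7, 63.2], 590), ([577.5, -333.6, 62.9], 588)]
tape [([433.6, -339.7, 38.1], 534), ([433.7, -339.7, 38.1], 534)]
scene rect z50-68 (array([501.8, -54.4]), array([104.7, 154.5]), 7.2) 1229
light rect (array([501.8, -54.4]), array([104.7, 154.5]), 7.2) 392 60.89549424089523
pull (array([494.3,   6.3]), array([51.1, 16. ]), 12.1) [492.50170823   4.49448578  81.79339938] 77 [82.3128558  85.86812622]
goose [([431.8, 267.3, 36.4], 217), ([432.1, 267.5, 36.7], 215)]
quail [([501.2, 397.8, 21.9], 62), ([500.7, 397.0, 22.1], 64)]
red [([516.0, -208.8, 30.5], 187), ([516.4, -208.6, 30.2], 190)]
cup [([573.8, -329.5, 68.1], 941), ([573.9, -329.6, 68.1], 939)]
tape [([432.7, -347.2, 35.0], 902), ([432.4, -347.4, 35.2], 898)]<stdin>:8: RuntimeWarning: Mean of empty slice.
  ret = um.true_divide(
```

View pics/scene11.png

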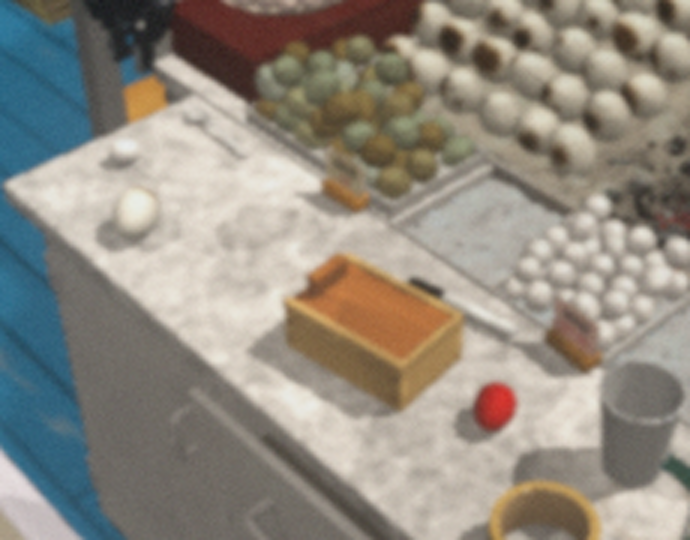

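View pics/top11.png

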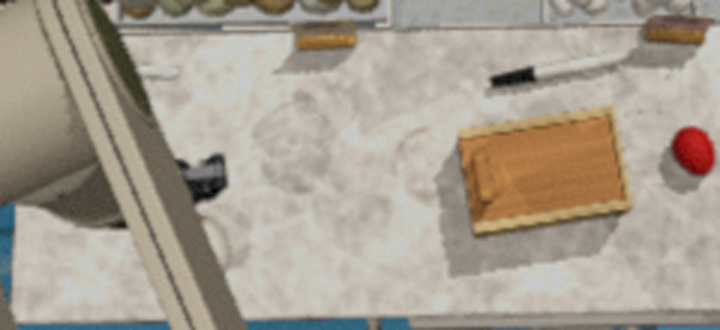

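The cover is shut: the outline is now 152 mm long, flush with the case. The bystanders haven't moved and the arm is clear.

```bash
python3 -c "
from bench import r
print(r.hand_in())"
```

```text
the job is handed in; nothing more can be done
None
```

The job is done and handed in at about 23 s on the robot's clock. I slid the cover to its back stop, set the hen's egg down on the case floor, and slid the cover to its shut stop.

- **Cover:** It was about 20 mm open at the start. I felt about 14 N at the back stop and about 17 N at the shut stop. The travel between them measured 130 mm, and afterwards the outline from above was 152 mm long, flush with the case.
- **Egg:** I lowered it in 1 mm steps until it touched the floor at about 8.5 N, then opened the fingers slowly. A picture before closing showed it lying still in the cell. The grip closed to 39 mm, not the expected 43 mm, but the egg did not slip.
- **Other things:** The goose egg, quail egg, red egg, cup and tape measured the same as at the start, within 1 mm, in the scene camera. I judged the pen, teaspoon and price cards by eye only, and they look unmoved. In the top view the arm partly hid the goose egg and fully hid the quail egg, so that camera could not confirm those two.
- **Disagreement:** The two cameras differed by about 4 mm along y. I used the positions where the gripper held the cover's pull to settle it.

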